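Load the parts washer with deburred sleeves

ROBOT

A 6-joint arm with a two-finger parallel gripper is mounted at the origin on the work surface. World frame = base frame: x ahead of the robot, y to its left, z up, the work surface at z = 0. Lengths are in m, angles in rad, forces in N, time in s.
With the tool pointing down it reaches from about 0.25 to 0.775 m from the base axis. Payload 4 kg.
Tool frame: the origin (TCP) lies between the finger pads; the fingertips stand 14 mm ahead of it and the grasp point (between the pads) lies 5 mm behind it (nose_length is the distance from the TCP to the fingertips, in m); z points along the fingers, y is the line along which they close (so a half turn about z gives the same grasp; the last joint's range is limited). The gripper opens to 94 mm and grips with 3 to 60 N. Pads are 16 mm wide; open, the fingers measure 119 mm over their backs; the gripper's body (75 mm by 177 mm) begins 78 mm behind the grasp point.
Start: joints at [-1.265, 0.087, 1.371, -0, 1.684, -0.103], TCP at [0.219, -0.505, 0.22] pointing down, gripper open.
Joint ranges: [-3.1, 3.1], [-0.76, 2.03], [0.27, 2.55], [-1.08, 4.22], [0.17, 2.65], [-2.57, 2.57]. Speed limits (rad/s): [2.79, 2.79, 3.14, 3.14, 3.14, 3.14].

INTERFACE

Orientations are given as [roll, pitch, yaw] about the fixed x, y, z axes, in that order (R = Rz(yaw) Ry(pitch) Rx(roll)).
In Python, from bench import * gives the robot as it stands.
- The arm moves only by the tool move_arm, never from a script. Its argument "steps" is one flat list of numbers, 7 for each row, row after row: the turn, a rotation vector about the world's x, y, z in rad, then the shift along the world's x, y, z in m, then the opening, from 0 (shut) to 1 (fully open). A call has 1 to 12 rows; each row is the pose to reach, as a shift and turn from the pose commanded when the call began; what a row does not reach only later rows make up. A row lasts 1/10 s, in which the tool goes at most 50 mm and 8.59 degrees, less where a joint would pass 70% of its speed; a pose out of reach is approached as far as the arm can. A call with a gripper value outside its range is refused whole. The fingers move at their own pace and stop on an object; the grip force is fixed at half the most. Time passes only in rows, so rows that repeat a pose let the fingers close. It gives the time, the measured TCP pose, the force, the opening and the grip force at its end, in the units of the state.
- get_obs(): the state, without advancing time (a new reading comes with each control period).
- snapshot(name): name is "scene" or "top" or "wrist"; returns (picture, depth): 400x640x3 uint8, red, green, blue; 400x640 float32, m along the optical axis (not along the pixel's ray), 0 where there is no reading.
- camera_model(name): a dict with "fx", "fy", "cx", "cy" (pixels), "rvec" (rotation vector, rad) and "tvec" (3), from world to camera coordinates, as OpenCV has them. Camera axes: x right, y down, z forward; pixel columns grow to the right and rows downward; lengths in m; the calibration is good to about 2 mm. A picture is of the moment at which its call begins: read the wrist's pose just before it. camera_model takes no time and is no camera call; for the wrist camera it gives the pose at the moment of the call.
- close_job(): hands the job in; it is judged then, once.
Trained networks look in the newest picture that a camera, given by its name, has taken for a name from the list of things; names that differ only in an ending like _2 or _b are one class to them, and where a whole thing is asked for, a point or a joint stands for the part that bears it (a point fixed in the world has none). Each returns a list of dicts, best first, with "score" (0 to 1); they miss things now and then, are a little off and sometimes report something else, mostly with a low value. They report only what shows in the picture. A call takes as long as a camera call. They do not tell look-alikes from the thing itself.
- silhouettes(camera, target): "pixels" (400x640 bool, what is visible of it) and "uv" ([column, row] in pixels, amid what is visible of it).
- spot_point(camera, target): "uv" ([column, row] in pixels: a listed point, or the origin of a listed thing).
The state is a dict: "time": time; "joint_positions": joint angles; "qvel": joint speeds; "joint_torque": joint torques, N m; "tool_pos": TCP position; "ee_rot": TCP orientation; "wrist_force": force on the tool from outside, world axes, zero at the start; "wrist_torque": the same for the moment, N m; "width": finger opening in m; "finger_force": force on a finger pad.
Only numpy, scipy, OpenCV 4.12 (cv2) and the standard library are available. Lean on these libraries where they do the work, as an engineer would, in place of code of your own. Each camera call takes 0.05 s, during which the arm holds its last target. There are 200 camera calls.

TASK

Get the bench washer ready for a wash: lift the paddle on its lid to draw the latch and swing the lid right up, then stand every steel sleeve from the bench upright on the washer's floor, setting them down rather than dropping them. With all of them in and the lid still open, press the white dosing head of the canister fully down, let it come back up, then close the lid until it latches. Leave the brush, flange, carton and paper pad where they are.

Things in the scene. Friction and masses are not known exactly. Their poses are not given: they have to be found in the camera images.
- washer: Fixed bench washer, teal, 255 x 178 mm (its x -130 to 125, y -105 to 73 mm). Origin on the bench under it, z up, may stand turned. Chamber inside x -124 to 48, y -64 to 64; floor 30, rim 120 mm above the bench; two crossing ribs, 14 mm high, make 4 bays. Flat teal lid hinged on the -y side. At the +x end, on a low deck, a canister (radius 26, at x 90, y 0) with a white dosing head.
- bay0 (a point): Centre of one of the four bays of the chamber floor, on the floor (30 mm above the bench); x = -77, y = -32 mm in the washer's frame. Any sleeve may stand in any bay, one to a bay.
- bay1 (a point): Centre of one of the four bays of the chamber floor, on the floor (30 mm above the bench); x = 1, y = -32 mm in the washer's frame. Any sleeve may stand in any bay, one to a bay.
- bay2 (a point): Centre of one of the four bays of the chamber floor, on the floor (30 mm above the bench); x = -77, y = 32 mm in the washer's frame. Any sleeve may stand in any bay, one to a bay.
- bay3 (a point): Centre of one of the four bays of the chamber floor, on the floor (30 mm above the bench); x = 1, y = 32 mm in the washer's frame. Any sleeve may stand in any bay, one to a bay.
- lid_hinge (a point): Point on the lid's hinge axis, mid-length (washer x -38, y -100), 121 mm above the bench, level with the lid's underside. Axes move with the lid: x along the hinge (washer's x), y from hinge to free edge, z out of the outer face. Lid: 184 mm along x, 173 mm from hinge to free edge, 8 mm thick.
- lid_press (a point): Point on the lid's outer face, 155 mm from the hinge and 60 mm to the -x side of the paddle's middle, clear of the paddle: a place to push the lid shut. It moves with the lid.
- paddle_bar (a point): Middle of the T-bar on the outer end of the black paddle: a round bar along the hinge direction, 34 mm long with flat ends, 14 mm thick, 28 mm above the lid's outer face, on one thin stem. Pinch it end to end from above: held at 35 N it pivots in the fingers. Paddle down: 159 mm from the lid hinge. Paddle pivot: 113 mm from the lid hinge, 4 mm above the outer face, parallel to it.
- paddle (a joint): Paddle angle, rad: 0 lying on the lid (sprung to 0), 0.65 lifted to its stop. It draws back a hidden bevelled pawl at the lid's free edge: clear from about 0.35. About 3 N at the bar. The pawl snaps in by itself when the lid is pushed shut with the paddle left free.
- lid (a joint): Lid angle, rad: 0 shut, 1.57 upright, stop at 1.9; opened to near its stop it is well clear of work in the chamber. Held shut by the pawl. Stiff hinge: it stays where left, about 6 N at the bar moves it. The last bit, over the pawl, needs a push of 10 to 20 N near the free edge. Latched: lid under 0.03 and paddle under 0.1.
- dose_top (a point): Middle of the flat top of the white dosing head (radius 14 mm), 190 mm above the bench; pressed straight down.
- dose_head (a joint): Travel of the dosing head, m: 0 up, 0.008 fully down; sprung back, about 8 N fully down.
- sleeve0: Turned steel sleeve, a closed-looking upright cylinder 46 mm across and 55 mm high with a round cross bore, about 0.3 kg. Origin at the centre of its underside, z along it. Between two and four are there; None if absent.
- sleeve1: Turned steel sleeve, a closed-looking upright cylinder 46 mm across and 55 mm high with a round cross bore, about 0.3 kg. Origin at the centre of its underside, z along it. Between two and four are there; None if absent.
- sleeve2: Turned steel sleeve, a closed-looking upright cylinder 46 mm across and 55 mm high with a round cross bore, about 0.3 kg. Origin at the centre of its underside, z along it. Between two and four are there; None if absent.
- sleeve3: Turned steel sleeve, a closed-looking upright cylinder 46 mm across and 55 mm high with a round cross bore, about 0.3 kg. Origin at the centre of its underside, z along it. Between two and four are there; None if absent.
- brush: Bystander: bench brush lying on the bench. Leave alone.
- flange: Bystander: dark flat steel ring, 70 mm across, 16 mm high. Leave alone.
- carton: Bystander: cardboard carton 70 x 100 x 45 mm. Leave alone.
- pad: Bystander: white paper pad 110 x 150 x 12 mm. Leave alone.
There are look-alikes about, which are no part of the job. Leave any brown or pink look-alike of the sleeve2 alone.

How it is judged:
On the way, in this order (a step that is already met when the one before it is completed fails the run):
1. the paddle is lifted while the lid is still shut (value of joint paddle above 0.35 rad and value of joint lid below 0.15 rad), for 0.05 s.
2. the lid is swung up (value of joint lid above 1.3 rad), for 0.2 s.
3. every sleeve stands upright on the washer's floor, lid open (x of sleeve0 in the frame of washer between -0.124 and 0.048 m and y of sleeve0 in the frame of washer between -0.064 and 0.064 m and z of sleeve0 in the frame of washer between 0.02 and 0.036 m and angle between each of sleeve0, sleeve1, sleeve2, sleeve3's own z axis and vertical below 0.12 rad and x of sleeve1 in the frame of washer between -0.124 and 0.048 m and y of sleeve1 in the frame of washer between -0.064 and 0.064 m and z of sleeve1 in the frame of washer between 0.02 and 0.036 m and x of sleeve2 in the frame of washer between -0.124 and 0.048 m and y of sleeve2 in the frame of washer between -0.064 and 0.064 m and z of sleeve2 in the frame of washer between 0.02 and 0.036 m and x of sleeve3 in the frame of washer between -0.124 and 0.048 m and y of sleeve3 in the frame of washer between -0.064 and 0.064 m and z of sleeve3 in the frame of washer between 0.02 and 0.036 m and linear speed of each of sleeve0, sleeve1, sleeve2, sleeve3 below 0.02 m/s and value of joint lid above 1.2 rad), for 0.2 s.
4. the dosing head is pressed fully down (beyond 6 mm), sleeves in and lid open (x of sleeve0 in the frame of washer between -0.124 and 0.048 m and y of sleeve0 in the frame of washer between -0.064 and 0.064 m and z of sleeve0 in the frame of washer between 0.02 and 0.036 m and angle between each of sleeve0, sleeve1, sleeve2, sleeve3's own z axis and vertical below 0.12 rad and x of sleeve1 in the frame of washer between -0.124 and 0.048 m and y of sleeve1 in the frame of washer between -0.064 and 0.064 m and z of sleeve1 in the frame of washer between 0.02 and 0.036 m and x of sleeve2 in the frame of washer between -0.124 and 0.048 m and y of sleeve2 in the frame of washer between -0.064 and 0.064 m and z of sleeve2 in the frame of washer between 0.02 and 0.036 m and x of sleeve3 in the frame of washer between -0.124 and 0.048 m and y of sleeve3 in the frame of washer between -0.064 and 0.064 m and z of sleeve3 in the frame of washer between 0.02 and 0.036 m and value of joint dose_head above 0.006 m and value of joint lid above 1.2 rad), for 0.1 s.
5. the dosing head is let up, lid still open (value of joint dose_head below 0.002 m and value of joint lid above 1.2 rad), for 0.1 s.
6. the lid is shut and latched (value of joint lid below 0.03 rad and value of joint paddle below 0.1 rad), for 0.3 s.
At the end, for the whole second after the job is handed in: Every sleeve stands upright (within 0.12 rad) and at rest on the washer's chamber floor, the lid is shut (under 0.03 rad) with the paddle down (under 0.1 rad), so latched, and the dosing head is up (under 2 mm) (all of step 6 and x of sleeve0 in the frame of washer between -0.124 and 0.048 m and y of sleeve0 in the frame of washer between -0.064 and 0.064 m and z of sleeve0 in the frame of washer between 0.02 and 0.036 m and angle between each of sleeve0, sleeve1, sleeve2, sleeve3's own z axis and vertical below 0.12 rad and x of sleeve1 in the frame of washer between -0.124 and 0.048 m and y of sleeve1 in the frame of washer between -0.064 and 0.064 m and z of sleeve1 in the frame of washer between 0.02 and 0.036 m and x of sleeve2 in the frame of washer between -0.124 and 0.048 m and y of sleeve2 in the frame of washer between -0.064 and 0.064 m and z of sleeve2 in the frame of washer between 0.02 and 0.036 m and x of sleeve3 in the frame of washer between -0.124 and 0.048 m and y of sleeve3 in the frame of washer between -0.064 and 0.064 m and z of sleeve3 in the frame of washer between 0.02 and 0.036 m and linear speed of each of sleeve0, sleeve1, sleeve2, sleeve3 below 0.02 m/s and value of joint dose_head below 0.002 m); the robot touches nothing.
It fails at once if the brush is moved more than 30 mm (distance of brush from where it was at the start of the episode above 0.03 m).
It fails at once if the flange is moved more than 30 mm (distance of flange from where it was at the start of the episode above 0.03 m).
It fails at once if the carton is moved more than 30 mm (distance of carton from where it was at the start of the episode above 0.03 m).
It fails at once if the pad is moved more than 30 mm (distance of pad from where it was at the start of the episode above 0.03 m).
It fails at once if a sleeve is dropped into the washer from more than about 5 cm ((height (world z) of sleeve0 above 0.06 m and linear speed of sleeve0 above 0.6 m/s and contact force between the fingers and sleeve0 below 0.01 N) or (height (world z) of sleeve1 above 0.06 m and linear speed of sleeve1 above 0.6 m/s and contact force between the fingers and sleeve1 below 0.01 N) or (height (world z) of sleeve2 above 0.06 m and linear speed of sleeve2 above 0.6 m/s and contact force between the fingers and sleeve2 below 0.01 N) or (height (world z) of sleeve3 above 0.06 m and linear speed of sleeve3 above 0.6 m/s and contact force between the fingers and sleeve3 below 0.01 N)).
Of sleeve0, sleeve1, sleeve2, sleeve3 only 2 to 4 are there at a start; the rules pass over those that are not, and their reading is None.
At some moment in a run one of sleeve0, sleeve1, sleeve2, sleeve3 may be knocked a few centimetres aside while the robot is not near it.
It also fails if it takes over 210 s, if anything falls off the work surface, if the arm or the gripper's body presses on something with over 40 N, if the wrist force passes 120 N, or if a joint passes its speed limit or range.

## Working session

There is one attempt and no reset: what is moved stays moved. The work goes in short steps, Python scripts to look and compute and a tool call to move; the robot and the scene stay as the last step left them, time stands still between calls to the robot, and variables do not carry over. Pictures are saved under pics/ and viewed, at most 14 in all, crops included, and the job is handed in when it is done.

Besides the shell and the picture viewer there is one more tool, called by a JSON object that holds its "name" and its "arguments", one argument or row to a line. move_arm: Moves the arm, as the interface text tells. Its arguments: {"type":"object","properties":{"steps":{"type":"array"}},"required":["steps"]}

```bash
mkdir -p pics; ls; cat > h.py <<'E'
from bench import *
import numpy as np, cv2
from scipy.spatial.transform import Rotation as Ro
def cam(n):
    c=camera_model(n); R=cv2.Rodrigues(np.array(c["rvec"],float))[0]; return c,R,np.array(c["tvec"],float).ravel()
def cloud(n,d,M=None):
    c,R,t=M or cam(n); v,u=np.mgrid[0:400,0:640]
    P=np.stack([(u-c["cx"])/c["fx"]*d,(v-c["cy"])/c["fy"]*d,d],-1)
    return (P-t)@R
def proj(M,p):
    c,R,t=M; q=R@np.array(p)+t; return q[0]/q[2]*c["fx"]+c["cx"],q[1]/q[2]*c["fy"]+c["cy"]
def save(n,im): cv2.imwrite("pics/"+n+".png",im[...,::-1])
E
python3 - <<'E'
from h import *
for n in("top","scene"):
    im,d=snapshot(n); save(n+"0",im); P=cloud(n,d); np.savez(n+"0.npz",P=P,im=im)
    for k in("sleeve0","washer","paddle_bar","dose_top","lid_hinge","lid_press","bay0","brush","flange","carton","pad"):
        for f in(silhouettes,):
            for r in f(n,k)[:8]:
                m=r["pixels"]&(d>0); 
                q=P[m]; print(n,k,round(r["score"],2),np.round(r["uv"]),m.sum(),np.round(np.median(q,0),3) if m.any() else "",np.round(np.percentile(q[:,2],95),3) if m.any() else "")
    for k in("paddle_bar","dose_top","lid_hinge","lid_press","washer"):
        for r in spot_point(n,k)[:2]:
            u,v=np.round(r["uv"]).astype(int); print("pt",n,k,round(r["score"],2),u,v,np.round(P[min(v,399),min(u,639)],3))
E
```

```text
pics
top sleeve0 0.79 [286. 181.] 253 [0.609 0.104 0.054] 0.059
top sleeve0 0.66 [235. 221.] 241 [0.479 0.25  0.054] 0.059
top sleeve0 0.54 [223. 257.] 253 [0.361 0.264 0.054] 0.058
top sleeve0 0.48 [242. 179.] 238 [0.613 0.245 0.054] 0.059
top sleeve0 0.46 [268. 251.] 213 [0.386 0.135 0.054] 0.059
top washer 0.7 [375. 210.] 5387 [ 0.528 -0.159  0.128] 0.15
top paddle_bar 0.55 [354. 209.] 294 [ 0.525 -0.108  0.136] 0.164
top dose_top 0.62 [380. 167.] 99 [ 0.637 -0.164  0.188] 0.193
top lid_hinge 0.75 [374. 216.] 3728 [ 0.51  -0.154  0.129] 0.136
top lid_hinge 0.58 [233. 217.] 207 [0.48  0.25  0.054] 0.059
top lid_press 0.77 [370. 217.] 3782 [ 0.511 -0.154  0.129] 0.136
top bay0 0.73 [357. 211.] 274 [ 0.524 -0.108  0.136] 0.164
top bay0 0.56 [371. 208.] 5311 [ 0.526 -0.159  0.128] 0.15
top brush 0.69 [234. 140.] 597 [0.728 0.288 0.018] 0.023
top flange 0.6 [188. 172.] 294 [0.609 0.408 0.016] 0.021
top carton 0.55 [468. 260.] 965 [ 0.425 -0.46   0.044] 0.049
top pad 0.97 [176. 257.] 1747 [0.359 0.429 0.012] 0.017
pt top paddle_bar 0.54 346 206 [ 0.527 -0.08   0.164]
pt top dose_top 0.4
[... 1265 characters left out ...]
409 0.015] 0.018
scene flange 0.49 [242. 174.] 450 [ 0.441 -0.448  0.042] 0.048
scene carton 0.93 [242. 174.] 444 [ 0.441 -0.451  0.042] 0.048
scene pad 0.69 [459. 248.] 1196 [0.366 0.433 0.012] 0.015
scene pad 0.38 [282. 208.] 4231 [ 0.583 -0.125  0.1  ] 0.15
scene pad 0.16 [259. 192.] 70 [ 0.643 -0.162  0.188] 0.192
pt scene paddle_bar 0.63 301 190 [ 0.53  -0.08   0.152]
pt scene paddle_bar 0.27 427 295 [ 0.594  0.407 -0.002]
pt scene dose_top 0.55 288 220 [ 0.601 -0.089  0.068]
pt scene dose_top 0.4 258 189 [ 0.64  -0.169  0.19 ]
pt scene lid_hinge 0.75 273 179 [ 0.502 -0.224  0.129]
pt scene lid_press 0.67 313 184 [ 0.452 -0.084  0.129]
pt scene washer 0.62 282 222 [ 0.614 -0.105  0.061]
```

```bash
python3 - <<'E'
from h import *
a=cv2.imread("pics/top0.png")[120:290,150:490]; b=cv2.imread("pics/scene0.png")[140:330,200:480]
cv2.imwrite("pics/c.png",np.vstack([cv2.resize(a,(600,300)),cv2.resize(b,(442,300))[:, :]if 0 else cv2.resize(b,(600,300))]))
# geometry
Z=np.load("top0.npz");P=Z["P"].reshape(-1,3);im=Z["im"].reshape(-1,3)
def blob(m): 
    r=cv2.minAreaRect((P[m][:,:2]*1000).astype(np.float32)); return r
x,y,z=P.T
w=(x>.35)&(x<.75)&(y>-.4)&(y<.02)
h=im[:,1].astype(int)-im[:,0]
m=w&(z>.122)&(z<.137)&(h>20); print("lid",m.sum(),blob(m))
m=w&(z>.183)&(z<.195); print("dose",m.sum(),P[m].mean(0),blob(m))
m=w&(z>.155)&(z<.172); print("bar",m.sum(),P[m].mean(0),blob(m))
m=w&(z>.09)&(h>20); print("all",m.sum(),blob(m))
for c in[(.609,.104),(.479,.25),(.361,.264),(.613,.245),(.386,.135)]:
    m=(np.hypot(x-c[0],y-c[1])<.035)&(z>.05)&(z<.06); r=cv2.minEnclosingCircle((P[m][:,:2]*1000).astype(np.float32))
    print(c,m.sum(),P[m].mean(0).round(4),np.round(r[0]),round(r[1]),im[m].mean(0).round())
E
```

```text
lid 3522 ((512.9411010742188, -155.29052734375), (176.24441528320312, 184.72122192382812), 77.95095825195312)
dose 85 [ 0.63844709 -0.16585417  0.18895617] ((634.5283203125, -167.82322692871094), (37.15904235839844, 25.94562530517578), 16.534719467163086)
bar 75 [ 0.54917132 -0.09805877  0.16129159] ((581.5945434570312, -126.38335418701172), (35.32439422607422, 172.57608032226562), 56.45291519165039)
all 3675 ((533.7598876953125, -160.5001220703125), (177.953857421875, 228.01744079589844), 78.07966613769531)
(0.609, 0.104) 161 [0.6104 0.1063 0.0553] [612. 107.] 23 [96. 97. 98.]
(0.479, 0.25) 169 [0.481  0.254  0.0551] [481. 254.] 23 [96. 98. 98.]
(0.361, 0.264) 176 [0.3617 0.2689 0.0548] [361. 269.] 23 [161. 116. 135.]
(0.613, 0.245) 158 [0.6162 0.2483 0.055 ] [616. 248.] 23 [94. 96. 96.]
(0.386, 0.135) 175 [0.387  0.1379 0.0551] [387. 138.] 23 [100.  68.  46.]
```

View pics/c.png

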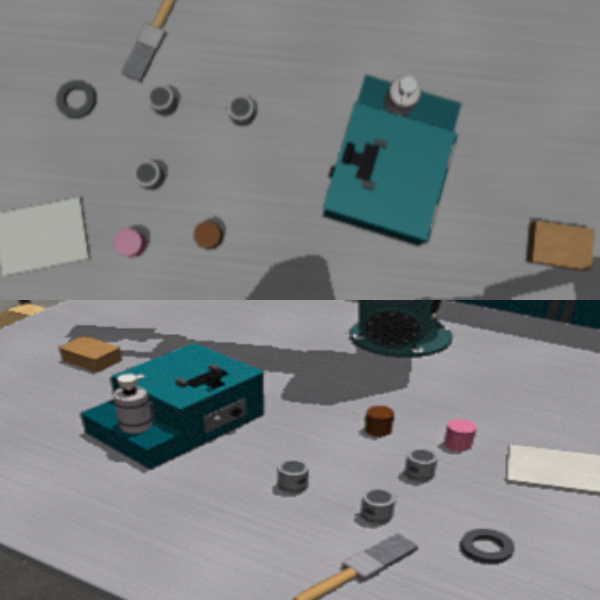

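The view shows the closed washer at right with its paddle on the left (+y) edge. There are three steel sleeves: A (.612,.107), B (.481,.254) and C (.616,.249). The pink and brown ones are look-alikes. Washer yaw is about -0.21 and its origin is about (.5505,-.149). I'll go above the paddle and refine these with the wrist camera.

```bash
python3 - <<'E'
from h import *
o=get_obs(); print(o["tool_pos"],o["ee_rot"],o["width"],o["joint_positions"])
R=Ro.from_euler("xyz",o["ee_rot"]).as_matrix(); print(R.round(3))
y=R[:,1]; a=np.arctan2(y[1],y[0]); 
print("tool y yaw",a,"turn needed to -0.211:",[(-.211-a+k*np.pi) for k in(-1,0,1)])
c,Rc,t=cam("wrist"); C=-Rc.T@t; print("wristcam in tool",R.T@(C-np.array(o["tool_pos"])), "axis in tool",R.T@Rc[2])
E
```

```text
[ 0.21862997 -0.50471136  0.21952019] [3.14147328e+00 6.09312374e-06 4.08777812e-01] 0.09363471126665163 [-1.26510895e+00  8.72046874e-02  1.37066678e+00  6.26398223e-06
  1.68360182e+00 -1.03089727e-01]
[[ 0.918  0.397  0.   ]
 [ 0.397 -0.918 -0.   ]
 [-0.     0.    -1.   ]]
tool y yaw -1.1620185138284738 turn needed to -0.211: [np.float64(-2.190574139761319), np.float64(0.9510185138284738), np.float64(4.092611167418267)]
wristcam in tool [ 0.07518979  0.00037337 -0.16474093] axis in tool [-2.58987536e-01  6.02002273e-04  9.65880476e-01]
```

{"name": "move_arm", "arguments": {
  "steps": [0,0,0.951,0.306,0.422,0.08,1,0,0,0.951,0.306,0.422,0.08,1,0,0,0.951,0.306,0.422,0.08,1,0,0,0.951,0.306,0.422,0.08,1,0,0,0.951,0.306,0.422,0.08,1,0,0,0.951,0.306,0.422,0.08,1,0,0,0.951,0.306,0.422,0.08,1,0,0,0.951,0.306,0.422,0.08,1,0,0,0.951,0.306,0.422,0.08,1,0,0,0.951,0.306,0.422,0.08,1,0,0,0.951,0.306,0.422,0.08,1,0,0,0.951,0.306,0.422,0.08,1]
}}

```text
time: 2.9
tool_pos: [0.5262, -0.0798, 0.2998]
ee_rot: [3.141, -0.001, 1.365]
wrist_force: [-1.1, -0.3, -0.1]
width: 0.0941
finger_force: 0.0
```

```bash
python3 - <<'E'
from h import *
o=get_obs(); print(o["tool_pos"],o["ee_rot"])
M=cam("wrist"); im,d=snapshot("wrist"); save("w1",im); P=cloud("wrist",d,M); 
x,y,z=P.reshape(-1,3).T; Q=P.reshape(-1,3); h=(im[...,1].astype(int)-im[...,0]).ravel()
ye=np.array([.209,.978])
m=(d.ravel()>0)&(z>.155)&(z<.172)&(np.hypot(x-.525,y+.083)<.04); q=Q[m]
print("bar",m.sum(),q.mean(0),cv2.minAreaRect((q[:,:2]*1000).astype(np.float32)))
m=(d.ravel()>0)&(z>.122)&(z<.135)&(h>20); q=Q[m]; print("lid z",np.median(q[:,2]),cv2.minAreaRect((q[:,:2]*1000).astype(np.float32)))
for r in spot_point("wrist","paddle_bar"): u,v=np.round(r["uv"]).astype(int); print(r["score"],u,v,P[v,u])
E
```

```text
[ 0.52623388 -0.07980123  0.29975919] [ 3.14067721e+00 -8.59963347e-04  1.36526282e+00]
bar 398 [ 0.5256541  -0.08269552  0.16181991] ((525.7854614257812, -83.3975601196289), (13.028751373291016, 33.858882904052734), 77.87013244628906)
lid z 0.1287311638058534 ((511.8379211425781, -150.37252807617188), (163.71493530273438, 183.97549438476562), 78.05416107177734)
```

View pics/w1.png

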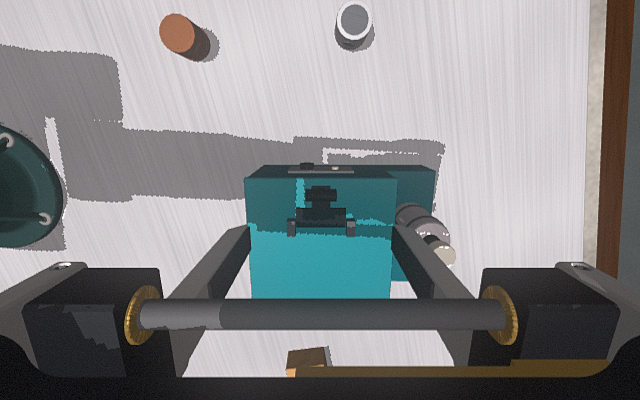

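The wrist view shows the paddle with its bar at about (322,193), clear of the fingers. It measures at (.5256,-.0833) with yaw -0.209, which matches the model. Next I descend and pinch it.

{"name": "move_arm", "arguments": {
  "steps": [0,0,0,0.001,-0.0006,-0.05,1,0,0,0,0.001,-0.0006,-0.1,1,0,0,0,0.001,-0.0006,-0.13,1,0,0,0,0.001,-0.0006,-0.146,1,0,0,0,0.001,-0.0006,-0.146,1,0,0,0,0.001,-0.0006,-0.146,1,0,0,0,0.001,-0.0006,-0.146,0,0,0,0,0.001,-0.0006,-0.146,0,0,0,0,0.001,-0.0006,-0.146,0,0,0,0,0.001,-0.0006,-0.146,0,0,0,0,0.001,-0.0006,-0.146,0,0,0,0,0.001,-0.0006,-0.146,0]
}}

```text
time: 4.2
tool_pos: [0.5257, -0.0832, 0.1536]
ee_rot: [3.141, 0.0, 1.36]
wrist_force: [0.1, -0.3, 0.1]
width: 0.0495
finger_force: 0.0
```

```bash
python3 - <<'E'
import numpy as np
yh=np.array([.208,.978])
def bar(th,ph):
    a=np.arctan2(24,46)+ph; p=np.array([113+51.9*np.cos(a),12+51.9*np.sin(a)])
    c,s=np.cos(th),np.sin(th); return np.array([c*p[0]-s*p[1],s*p[0]+c*p[1]])
b0=bar(0,0)
for th,ph in [(0,.15),(0,.3),(0,.45),(0,.55)]+[(t,.55) for t in np.arange(.1,1.81,.1)]:
    d=bar(th,ph)-b0; print(round(th,2),ph,np.round([*(yh*d[0]/1000),d[1]/1000],4))
E
```

```text
0 0.15 [-0.0009 -0.004   0.0066]
0 0.3 [-0.0019 -0.0089  0.0125]
0 0.45 [-0.0031 -0.0147  0.0176]
0 0.55 [-0.004  -0.0189  0.0205]
0.1 0.55 [-0.0053 -0.0251  0.0342]
0.2 0.55 [-0.0069 -0.0326  0.0471]
0.3 0.55 [-0.0088 -0.0413  0.0593]
0.4 0.55 [-0.0109 -0.0512  0.0704]
0.5 0.55 [-0.0132 -0.0621  0.0806]
0.6 0.55 [-0.0157 -0.074   0.0895]
0.7 0.55 [-0.0184 -0.0866  0.0972]
0.8 0.55 [-0.0213 -0.1     0.1036]
0.9 0.55 [-0.0242 -0.1139  0.1085]
1.0 0.55 [-0.0273 -0.1282  0.1121]
1.1 0.55 [-0.0304 -0.1428  0.1141]
1.2 0.55 [-0.0335 -0.1575  0.1147]
1.3 0.55 [-0.0366 -0.1722  0.1137]
1.4 0.55 [-0.0397 -0.1868  0.1112]
1.5 0.55 [-0.0427 -0.201   0.1073]
1.6 0.55 [-0.0457 -0.2148  0.102 ]
1.7 0.55 [-0.0485 -0.2279  0.0952]
1.8 0.55 [-0.0511 -0.2404  0.0872]
```

Fingers still closing, so hold four rows, then lift the paddle.

{"name": "move_arm", "arguments": {
  "steps": [0,0,0,0,0,0,0,0,0,0,0,0,0,0,0,0,0,0,0,0,0,0,0,0,0,0,0,0,0,0,0,-0.001,-0.004,0.0066,0,0,0,0,-0.002,-0.009,0.0125,0,0,0,0,-0.003,-0.0147,0.0176,0,0,0,0,-0.004,-0.019,0.0205,0,0,0,0,-0.004,-0.019,0.0205,0,0,0,0,-0.004,-0.019,0.0205,0,0,0,0,-0.004,-0.019,0.0205,0]
}}

```text
time: 5.3
tool_pos: [0.5216, -0.1021, 0.1744]
ee_rot: [3.141, -0.0, 1.36]
wrist_force: [2.9, 4.9, -1.3]
width: 0.0336
finger_force: 30.0
```

{"name": "move_arm", "arguments": {
  "steps": [0,0,0,-0.0013,-0.006,0.0137,0,0,0,0,-0.003,-0.0137,0.0266,0,0,0,0,-0.0048,-0.0224,0.0388,0,0,0,0,-0.007,-0.0323,0.05,0,0,0,0,-0.0092,-0.0432,0.06,0,0,0,0,-0.0117,-0.055,0.069,0,0,0,0,-0.0144,-0.0677,0.0767,0,0,0,0,-0.0173,-0.081,0.083,0,0,0,0,-0.0202,-0.095,0.088,0,0,0,0,-0.0233,-0.1093,0.0916,0,0,0,0,-0.0233,-0.1093,0.0916,0,0,0,0,-0.0233,-0.1093,0.0916,0]
}}

```text
time: 6.5
tool_pos: [0.4984, -0.2126, 0.2679]
ee_rot: [3.138, 0.003, 1.358]
wrist_force: [1.0, 2.2, 6.1]
width: 0.0331
finger_force: 30.0
```

{"name": "move_arm", "arguments": {
  "steps": [0,0,0,-0.0031,-0.0146,0.002,0,0,0,0,-0.0062,-0.0293,0.0026,0,0,0,0,-0.0093,-0.044,0.0016,0,0,0,0,-0.0124,-0.0586,-0.0009,0,0,0,0,-0.0154,-0.0728,-0.0048,0,0,0,0,-0.0184,-0.0866,-0.0101,0,0,0,0,-0.0212,-0.0997,-0.0169,0,0,0,0,-0.0238,-0.1122,-0.0249,0,0,0,0,-0.0238,-0.1122,-0.0249,0,0,0,0,-0.0238,-0.1122,-0.0249,0,0,0,0,-0.0238,-0.1122,-0.0249,0]
}}

```text
time: 7.6
tool_pos: [0.4742, -0.3268, 0.2412]
ee_rot: [3.14, 0.005, 1.358]
wrist_force: [2.6, -4.6, 5.0]
width: 0.0285
finger_force: 43.8
```

```bash
python3 - <<'E'
from h import *
im,d=snapshot("scene"); save("s1",cv2.resize(im[110:330,180:500],(640,440)))
P=cloud("scene",d).reshape(-1,3); h=(im[...,1].astype(int)-im[...,0]).ravel()
B=np.array([.5505,-.149]); xh=np.array([.978,-.208]); yh=np.array([.208,.978])
wx=(P[:,:2]-B)@xh; wy=(P[:,:2]-B)@yh
m=(h>15)&(P[:,2]>.15)&(wx>-.125)&(wx<.05)&(wy<-.07)&(wy>-.25); a=np.polyfit(P[m][:,2],wy[m],1); print(m.sum(),"lid angle",np.pi/2+np.arctan(-a[0]),P[m][:,2].max())
E
```

```text
2958 lid angle 1.654289246162516 0.6217224045723255
```

View pics/s1.png

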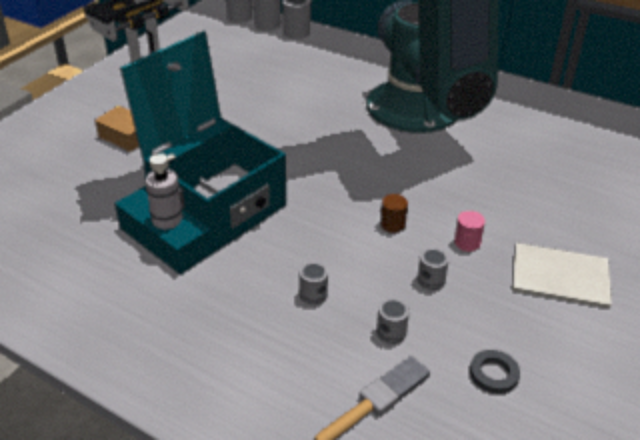

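The lid is well open (about 1.7 rad) and all three sleeves are undisturbed. Release and rise.

{"name": "move_arm", "arguments": {
  "steps": [0,0,0,0,0,0,1,0,0,0,0,0,0,1,0,0,0,0,0,0,1,0,0,0,0,0,0,1,0,0,0,0,0,0,1,0,0,0,0,0,0.03,1,0,0,0,0,0,0.08,1,0,0,0,0,0,0.13,1,0,0,0,0,0,0.13,1,0,0,0,0,0,0.13,1]
}}

```text
time: 8.65
tool_pos: [0.4748, -0.324, 0.3724]
ee_rot: [3.138, 0.002, 1.36]
wrist_force: [-0.6, 0.4, -1.4]
width: 0.0939
finger_force: 0.0
```

```bash
cat > look.py <<'E'
from h import *
B=np.array([.5505,-.149]); xh=np.array([.978,-.208]); yh=np.array([.208,.978])
def lid():
    im,d=snapshot("scene"); P=cloud("scene",d).reshape(-1,3); h=(im[...,1].astype(int)-im[...,0]).ravel()
    wx=(P[:,:2]-B)@xh; wy=(P[:,:2]-B)@yh
    m=(d.ravel()>0)&(h>15)&(P[:,2]>.15)&(P[:,2]<.3)&(wx>-.12)&(wx<.04)&(wy<-.07)&(wy>-.25); a=np.polyfit(P[m][:,2],wy[m],1)
    print("lid",m.sum(),np.pi/2+np.arctan(-a[0]))
def sleeves():
    im,d=snapshot("top"); P=cloud("top",d).reshape(-1,3); c=im.reshape(-1,3).astype(int)
    z=P[:,2]; M=((z>.05)&(z<.061)&(d.ravel()>0)).reshape(400,640).astype(np.uint8)
    n,L,s,_=cv2.connectedComponentsWithStats(M)
    for i in range(1,n):
        if s[i,4]<60: continue
        k=L.ravel()==i; r=cv2.minEnclosingCircle((P[k][:,:2]*1000).astype(np.float32))
        print(np.round(r[0],1),round(r[1],1),s[i,4],c[k].mean(0).round())
    return im,d
E
python3 - <<'E'
from look import *
lid(); sleeves(); o=get_obs(); print(o["tool_pos"],o["joint_positions"].round(3) if hasattr(o["joint_positions"],"round") else o["joint_positions"])
E
```

```text
lid 1468 1.7196699665190986
[ 655.9 -123.4] 34.6 176 [38. 89. 94.]
[616.4 248. ] 23.7 165 [106. 108. 108.]
[ 635.9 -229.8] 49.9 310 [37. 88. 94.]
[610.5 107. ] 23.3 169 [108. 110. 110.]
[480.8 254.4] 23.4 173 [109. 111. 112.]
[387.2 137.8] 22.9 174 [113.  77.  53.]
[361.7 268.8] 22.9 180 [180. 130. 151.]
[ 0.47428308 -0.32354061  0.36866048] [-0.697  0.167  0.988 -0.     1.99  -0.487]
```

```bash
python3 - <<'E'
from look import *
im,d=snapshot("scene"); c,R,t=cam("scene"); C=-R.T@t; print("cam",C.round(2)); P=cloud("scene",d)
for s in[(.6105,.107),(.481,.2544),(.6164,.248)]:
    r=np.hypot(P[...,0]-s[0],P[...,1]-s[1]); m=(r<.028)&(P[...,2]>.008)&(P[...,2]<.048)&(d>0)
    g=im.mean(2); q=P[m]; gg=g[m]; a=np.arctan2(q[:,1]-s[1],q[:,0]-s[0])
    k=gg<np.percentile(gg,15); 
    ir=(r<.017)&(P[...,2]>.008)&(P[...,2]<.045)&(d>0); qi=P[ir]
    print(s,m.sum(),"dark ang",np.degrees(np.median(a[k])).round(),"z",np.median(q[k][:,2]).round(3),"deep",ir.sum(),np.degrees(np.median(np.arctan2(qi[:,1]-s[1],qi[:,0]-s[0]))) if ir.any() else "", "camdir",np.degrees(np.arctan2(C[1]-s[1],C[0]-s[0])).round())
b=[cv2.resize(im[int(v)-22:int(v)+22,int(u)-22:int(u)+22],(260,260),interpolation=2) for u,v in(proj((c,R,t),(*s,.03)) for s in[(.6105,.107),(.481,.2544),(.6164,.248)])]
save("sl",np.hstack(b))
E
```

```text
cam [1.36 0.55 0.91]
(0.6105, 0.107) 125 dark ang 62.0 z 0.031 deep 1 28.916845555245004 camdir 30.0
(0.481, 0.2544) 131 dark ang -17.0 z 0.034 deep 0  camdir 18.0
(0.6164, 0.248) 140 dark ang -9.0 z 0.034 deep 0  camdir 22.0
```

View pics/sl.png

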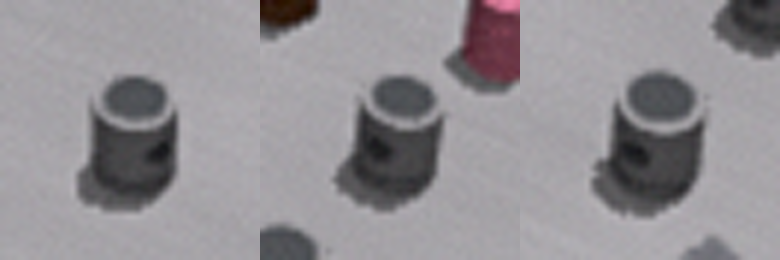

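Sleeve A's bore faces about 62–80°, B's about -17° and C's about -9°, so I'll grip A at the current yaw and B and C at about 33°. Now over A.

{"name": "move_arm", "arguments": {
  "steps": [0,0,0,0.136,0.431,0,1,0,0,0,0.136,0.431,0,1,0,0,0,0.136,0.431,0,1,0,0,0,0.136,0.431,0,1,0,0,0,0.136,0.431,0,1,0,0,0,0.136,0.431,0,1,0,0,0,0.136,0.431,0,1,0,0,0,0.136,0.431,0,1,0,0,0,0.136,0.431,0,1,0,0,0,0.136,0.431,-0.1,1,0,0,0,0.136,0.431,-0.2,1,0,0,0,0.136,0.431,-0.2,1]
}}

```text
time: 10.0
tool_pos: [0.6094, 0.1077, 0.2165]
ee_rot: [-3.138, 0.001, 1.361]
wrist_force: [0.5, 0.0, 0.5]
width: 0.0939
finger_force: 0.0
```

```bash
python3 - <<'E'
from look import *
M=cam("wrist"); im,d=snapshot("wrist"); P=cloud("wrist",d,M).reshape(-1,3)
for s in[(.6105,.107)]:
    m=(np.hypot(P[:,0]-s[0],P[:,1]-s[1])<.04)&(P[:,2]>.05)&(P[:,2]<.06)&(d.ravel()>0)
    print(m.sum(),cv2.minEnclosingCircle((P[m][:,:2]*1000).astype(np.float32)))
o=get_obs();print(o["tool_pos"],o["ee_rot"]); sleeves()
E
```

```text
579 ((585.6484375, 84.98416900634766), 21.920032501220703)
[0.60124908 0.10671529 0.20135792] [-3.11261692  0.00897569  1.36092456]
[ 657.6 -128.3] 38.2 179 [36. 85. 90.]
[ 635.6 -228.2] 51.3 293 [34. 83. 89.]
[481.  254.2] 23.2 139 [102. 104. 104.]
[361.7 269. ] 23.0 180 [173. 125. 145.]
```

```bash
cat >> look.py <<'E'
def wsl(c0,save_as=None,rad=.09):
    o=get_obs(); M=cam("wrist"); im,d=snapshot("wrist"); P=cloud("wrist",d,M).reshape(-1,3); col=im.reshape(-1,3)
    if save_as: save(save_as,im)
    Mk=((np.hypot(P[:,0]-c0[0],P[:,1]-c0[1])<rad)&(P[:,2]>.05)&(P[:,2]<.061)&(d.ravel()>0)).reshape(400,640).astype(np.uint8)
    n,L,s,_=cv2.connectedComponentsWithStats(Mk)
    for i in range(1,n):
        if s[i,4]<150: continue
        k=L.ravel()==i; r=cv2.minEnclosingCircle((P[k][:,:2]*1000).astype(np.float32)); print("w",np.round(r[0],1),round(r[1],1),s[i,4],col[k].mean(0).round(), P[k].mean(0).round(4))
    print(np.round(o["tool_pos"],4),np.round(o["ee_rot"],3),np.abs(o["qvel"]).max().round(3))
E
python3 - <<'E'
from look import *
for i in range(3): wsl((.6,.1),"wA" if i==2 else None)
E
```

```text
w [582.3  81.8] 22.9 1182 [107. 105. 107.] [0.5826 0.0826 0.0547]
[0.6018 0.1065 0.2044] [-3.112  0.009  1.361] 0.234
w [582.3  81.8] 23.0 1133 [108. 106. 109.] [0.5827 0.0826 0.0547]
[0.6058 0.1066 0.212 ] [-3.124  0.005  1.36 ] 0.225
w [582.4  81.7] 22.9 1098 [110. 108. 110.] [0.5827 0.0825 0.0547]
[0.6093 0.1067 0.2186] [-3.136e+00  2.000e-03  1.360e+00] 0.162
```

View pics/wA.png

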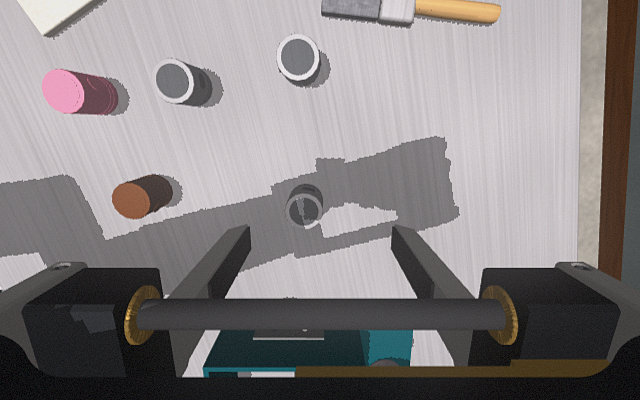

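Sleeve A was knocked to (.5824,.0818), where the wrist view shows it at (305,207). I'll grip it there.

{"name": "move_arm", "arguments": {
  "steps": [0,0,0,-0.028,-0.0254,0,1,0,0,0,-0.028,-0.0254,-0.05,1,0,0,0,-0.028,-0.0254,-0.1,1,0,0,0,-0.028,-0.0254,-0.14,1,0,0,0,-0.028,-0.0254,-0.16,1,0,0,0,-0.028,-0.0254,-0.183,1,0,0,0,-0.028,-0.0254,-0.183,1,0,0,0,-0.028,-0.0254,-0.183,0,0,0,0,-0.028,-0.0254,-0.183,0,0,0,0,-0.028,-0.0254,-0.183,0,0,0,0,-0.028,-0.0254,-0.183,0,0,0,0,-0.028,-0.0254,-0.183,0]
}}

```text
time: 11.45
tool_pos: [0.5828, 0.0815, 0.0385]
ee_rot: [3.14, -0.0, 1.36]
wrist_force: [0.6, -0.4, 0.0]
width: 0.0574
finger_force: 0.0
```

{"name": "move_arm", "arguments": {
  "steps": [0,0,0,0,0,0,0,0,0,0,0,0,0,0,0,0,0,0,0,0,0,0,0,0,0,0,0.03,0,0,0,0,0,0,0.07,0,0,0,0,0,0,0.11,0,0,0,0,0,0,0.15,0,0,0,0,0,0,0.17,0,0,0,0,0,0,0.17,0]
}}

```text
time: 12.35
tool_pos: [0.5842, 0.0816, 0.2115]
ee_rot: [3.134, -0.002, 1.36]
wrist_force: [0.3, 0.4, -1.6]
width: 0.0454
finger_force: 30.0
```

{"name": "move_arm", "arguments": {
  "steps": [0,0,0,-0.02,-0.042,0,0,0,0,0,-0.04,-0.085,0,0,0,0,0,-0.06,-0.13,0,0,0,0,0,-0.08,-0.173,0,0,0,0,0,-0.1,-0.215,0,0,0,0,0,-0.114,-0.246,0,0,0,0,0,-0.114,-0.246,0,0,0,0,0,-0.114,-0.246,-0.03,0,0,0,0,-0.114,-0.246,-0.06,0,0,0,0,-0.114,-0.246,-0.09,0,0,0,0,-0.114,-0.246,-0.115,0,0,0,0,-0.114,-0.246,-0.115,0]
}}

```text
time: 13.55
tool_pos: [0.4644, -0.1617, 0.0861]
ee_rot: [-3.129, -0.004, 1.36]
wrist_force: [-1.0, -0.1, -1.7]
width: 0.0455
finger_force: 30.0
```

{"name": "move_arm", "arguments": {
  "steps": [0,0,0,0,0,-0.01,0,0,0,0,0,0,-0.018,0,0,0,0,0,0,-0.0245,0,0,0,0,0,0,-0.0245,0,0,0,0,0,0,-0.0245,0]
}}

```text
time: 14.05
tool_pos: [0.4687, -0.1646, 0.0687]
ee_rot: [3.141, 0.0, 1.36]
wrist_force: [0.1, -0.4, -3.1]
width: 0.0458
finger_force: 30.0
```

{"name": "move_arm", "arguments": {
  "steps": [0,0,0,0,0,-0.001,0,0,0,0,0,0,-0.001,0,0,0,0,0,0,-0.001,0.62,0,0,0,0,0,-0.001,0.62,0,0,0,0,0,-0.001,0.62,0,0,0,0,0,-0.001,0.62,0,0,0,0,0,0.02,0.62,0,0,0,0,0,0.06,0.62,0,0,0,0,0,0.1,0.62,0,0,0,0,0,0.15,0.62,0,0,0,0,0,0.19,0.62,0,0,0,0,0,0.19,0.62]
}}

```text
time: 15.25
tool_pos: [0.471, -0.1657, 0.2661]
ee_rot: [3.128, 0.003, 1.36]
wrist_force: [0.2, -0.1, 0.9]
width: 0.0585
finger_force: 0.0
```

{"name": "move_arm", "arguments": {
  "steps": [0,0,0.785,0.148,0.412,-0.05,1,0,0,0.785,0.148,0.412,-0.05,1,0,0,0.785,0.148,0.412,-0.05,1,0,0,0.785,0.148,0.412,-0.05,1,0,0,0.785,0.148,0.412,-0.05,1,0,0,0.785,0.148,0.412,-0.05,1,0,0,0.785,0.148,0.412,-0.05,1,0,0,0.785,0.148,0.412,-0.05,1,0,0,0.785,0.148,0.412,-0.05,1,0,0,0.785,0.148,0.412,-0.05,1,0,0,0.785,0.148,0.412,-0.05,1,0,0,0.785,0.148,0.412,-0.05,1]
}}

```text
time: 16.45
tool_pos: [0.6162, 0.2464, 0.208]
ee_rot: [-3.141, 0.0, 2.144]
wrist_force: [-0.1, -0.3, -0.0]
width: 0.094
finger_force: 0.0
```

```bash
python3 - <<'E'
from look import *
for i in range(3): wsl((.6164,.248))
im,d=snapshot("top"); P=cloud("top",d).reshape(-1,3); z=P[:,2]; wx=(P[:,:2]-B)@xh; wy=(P[:,:2]-B)@yh
m=(z>.078)&(z<.092)&(wx>-.118)&(wx<.042)&(abs(wy)<.058); print("in",m.sum(),wx[m].mean(),wy[m].mean(),np.ptp(wx[m]),np.ptp(wy[m]))
E
```

```text
w [614.1 247.5] 22.9 1245 [134. 131. 134.] [0.6138 0.2481 0.0547]
[0.6162 0.2464 0.208 ] [-3.141  0.     2.144] 0.02
w [614.4 247.4] 23.1 1230 [134. 132. 135.] [0.6138 0.2481 0.0547]
[0.6164 0.2461 0.2086] [3.141 0.    2.143] 0.011
w [614.2 247.4] 22.9 1234 [134. 132. 135.] [0.6138 0.248  0.0547]
[0.6165 0.246  0.2089] [3.141e+00 1.000e-03 2.143e+00] 0.006
in 190 -0.07523379772848537 -0.029899820293905182 0.044498799788451456 0.044040228384884444
```

{"name": "move_arm", "arguments": {
  "steps": [0,0,0,-0.002,0.0015,-0.05,1,0,0,0,-0.002,0.0015,-0.1,1,0,0,0,-0.002,0.0015,-0.14,1,0,0,0,-0.002,0.0015,-0.171,1,0,0,0,-0.002,0.0015,-0.171,1,0,0,0,-0.002,0.0015,-0.171,0,0,0,0,-0.002,0.0015,-0.171,0,0,0,0,-0.002,0.0015,-0.171,0,0,0,0,-0.002,0.0015,-0.171,0,0,0,0,-0.002,0.0015,-0.171,0,0,0,0,-0.002,0.0015,-0.171,0,0,0,0,-0.002,0.0015,-0.171,0]
}}

```text
time: 17.85
tool_pos: [0.6143, 0.2489, 0.0376]
ee_rot: [-3.141, 0.0, 2.145]
wrist_force: [-0.1, -0.5, 2.1]
width: 0.0459
finger_force: 30.0
```

{"name": "move_arm", "arguments": {
  "steps": [0,0,0,0,0,0,0,0,0,0,0,0,0,0,0,0,0,0,0,0.03,0,0,0,0,0,0,0.07,0,0,0,0,0,0,0.11,0,0,0,0,0,0,0.15,0,0,0,0,0,0,0.17,0,0,0,0,0,0,0.17,0]
}}

```text
time: 18.65
tool_pos: [0.6162, 0.2497, 0.2114]
ee_rot: [3.134, 0.002, 2.145]
wrist_force: [-0.3, 0.0, -1.7]
width: 0.0458
finger_force: 30.0
```

{"name": "move_arm", "arguments": {
  "steps": [0,0,-0.1,-0.0165,-0.044,0,0,0,0,-0.2,-0.033,-0.088,0,0,0,0,-0.3,-0.05,-0.132,0,0,0,0,-0.4,-0.066,-0.176,0,0,0,0,-0.5,-0.083,-0.22,0,0,0,0,-0.6,-0.1,-0.264,0,0,0,0,-0.7,-0.116,-0.308,0,0,0,0,-0.785,-0.1325,-0.351,0,0,0,0,-0.785,-0.1325,-0.351,0,0,0,0,-0.785,-0.1325,-0.351,0,0,0,0,-0.785,-0.1325,-0.351,-0.02,0,0,0,-0.785,-0.1325,-0.351,-0.05,0]
}}

```text
time: 19.85
tool_pos: [0.4835, -0.1009, 0.1574]
ee_rot: [3.138, -0.0, 1.362]
wrist_force: [0.4, 0.1, -3.0]
width: 0.0456
finger_force: 30.0
```

{"name": "move_arm", "arguments": {
  "steps": [0,0,0,0,0,-0.03,0,0,0,0,0,0,-0.06,0,0,0,0,0,0,-0.075,0,0,0,0,0,0,-0.088,0,0,0,0,0,0,-0.088,0,0,0,0,0,0,-0.088,0]
}}

```text
time: 20.45
tool_pos: [0.4823, -0.1011, 0.0689]
ee_rot: [3.142, -0.0, 1.361]
wrist_force: [0.5, -1.1, -2.0]
width: 0.0454
finger_force: 30.0
```

{"name": "move_arm", "arguments": {
  "steps": [0,0,0,0,0,-0.001,0,0,0,0,0,0,-0.001,0,0,0,0,0,0,-0.001,0.62,0,0,0,0,0,-0.001,0.62,0,0,0,0,0,-0.001,0.62,0,0,0,0,0,-0.001,0.62,0,0,0,0,0,0.02,0.62,0,0,0,0,0,0.06,0.62,0,0,0,0,0,0.1,0.62,0,0,0,0,0,0.14,0.62,0,0,0,0,0,0.14,0.62,0,0,0,0,0,0.14,0.62]
}}

```text
time: 21.65
tool_pos: [0.4825, -0.1023, 0.2105]
ee_rot: [3.138, 0.0, 1.36]
wrist_force: [-0.4, -0.6, -0.7]
width: 0.0588
finger_force: 0.0
```

```bash
python3 - <<'E'
from look import *
sleeves(); print(get_obs()["tool_pos"])
E
```

```text
[ 643.9 -236.4] 40.0 151 [36. 80. 85.]
[481.5 253.2] 23.5 177 [97. 99. 99.]
[387.1 137.9] 22.7 178 [102.  69.  47.]
[361.4 268.6] 22.9 182 [163. 118. 137.]
[ 0.48166114 -0.10196439  0.20869734]
```

{"name": "move_arm", "arguments": {
  "steps": [0,0,0.785,-0.001,0.3555,0,1,0,0,0.785,-0.001,0.3555,0,1,0,0,0.785,-0.001,0.3555,0,1,0,0,0.785,-0.001,0.3555,0,1,0,0,0.785,-0.001,0.3555,0,1,0,0,0.785,-0.001,0.3555,0,1,0,0,0.785,-0.001,0.3555,0,1,0,0,0.785,-0.001,0.3555,0,1,0,0,0.785,-0.001,0.3555,0,1,0,0,0.785,-0.001,0.3555,0,1,0,0,0.785,-0.001,0.3555,0,1]
}}

```text
time: 22.8
tool_pos: [0.481, 0.2518, 0.2087]
ee_rot: [-3.14, 0.0, 2.142]
wrist_force: [-0.0, -0.4, -0.5]
width: 0.0938
finger_force: 0.0
```

```bash
python3 - <<'E'
from look import *
for i in range(3): wsl((.481,.254))
im,d=snapshot("top"); P=cloud("top",d).reshape(-1,3); z=P[:,2]; wx=(P[:,:2]-B)@xh; wy=(P[:,:2]-B)@yh
for s in(-1,1):
    m=(z>.078)&(z<.092)&(wx>-.118)&(wx<.042)&(abs(wy)<.062)&(wy*s>0); print("in",m.sum(),wx[m].mean(),wy[m].mean(),np.ptp(wx[m]),np.ptp(wy[m]))
E
```

```text
w [478.2 252.8] 22.9 1237 [143. 141. 144.] [0.4779 0.2536 0.0547]
[0.481  0.2518 0.2087] [-3.14   0.     2.142] 0.008
w [478.3 252.9] 22.9 1234 [143. 141. 144.] [0.478  0.2535 0.0547]
[0.4811 0.2518 0.2089] [-3.141  0.     2.142] 0.006
w [478.4 252.9] 23.0 1232 [143. 141. 144.] [0.4778 0.2535 0.0547]
[0.4812 0.252  0.2092] [-3.142  0.     2.142] 0.005
in 187 -0.07543525498205148 -0.030125842747346573 0.05669852768178704 0.053975021684452465
in 189 -0.07477024126845908 0.032913715678256135 0.04498428639776499 0.04477886630025721
```

{"name": "move_arm", "arguments": {
  "steps": [0,0,0,-0.002,0,-0.05,1,0,0,0,-0.002,0,-0.1,1,0,0,0,-0.002,0,-0.14,1,0,0,0,-0.002,0,-0.171,1,0,0,0,-0.002,0,-0.171,1,0,0,0,-0.002,0,-0.171,0,0,0,0,-0.002,0,-0.171,0,0,0,0,-0.002,0,-0.171,0,0,0,0,-0.002,0,-0.171,0,0,0,0,-0.002,0,-0.171,0,0,0,0,-0.002,0,-0.171,0,0,0,0,-0.002,0,-0.171,0]
}}

```text
time: 24.2
tool_pos: [0.4787, 0.2533, 0.0385]
ee_rot: [-3.141, 0.0, 2.145]
wrist_force: [-2.2, -1.4, 3.6]
width: 0.0454
finger_force: 30.0
```

{"name": "move_arm", "arguments": {
  "steps": [0,0,0,0,0,0,0,0,0,0,0,0,0,0,0,0,0,0,0,0.03,0,0,0,0,0,0,0.07,0,0,0,0,0,0,0.11,0,0,0,0,0,0,0.15,0,0,0,0,0,0,0.17,0,0,0,0,0,0,0.17,0]
}}

```text
time: 25.0
tool_pos: [0.4806, 0.2543, 0.2112]
ee_rot: [3.135, 0.001, 2.145]
wrist_force: [0.3, -0.7, -4.0]
width: 0.0457
finger_force: 30.0
```

{"name": "move_arm", "arguments": {
  "steps": [0,0,-0.02,0.0095,-0.047,0,0,0,0,-0.04,0.019,-0.094,0,0,0,0,-0.06,0.028,-0.141,0,0,0,0,-0.08,0.038,-0.188,0,0,0,0,-0.1,0.047,-0.235,0,0,0,0,-0.12,0.057,-0.282,0,0,0,0,-0.14,0.066,-0.329,0,0,0,0,-0.17,0.0755,-0.3755,0,0,0,0,-0.17,0.0755,-0.3755,0,0,0,0,-0.17,0.0755,-0.3755,0,0,0,0,-0.17,0.0755,-0.3755,-0.02,0,0,0,-0.17,0.0755,-0.3755,-0.05,0]
}}

```text
time: 26.2
tool_pos: [0.5553, -0.1207, 0.1585]
ee_rot: [3.138, 0.002, 1.977]
wrist_force: [0.3, 0.1, -4.7]
width: 0.0456
finger_force: 30.0
```

{"name": "move_arm", "arguments": {
  "steps": [0,0,0,0,0,-0.03,0,0,0,0,0,0,-0.06,0,0,0,0,0,0,-0.075,0,0,0,0,0,0,-0.088,0,0,0,0,0,0,-0.088,0,0,0,0,0,0,-0.088,0]
}}

```text
time: 26.8
tool_pos: [0.5552, -0.1218, 0.0711]
ee_rot: [3.14, 0.001, 1.975]
wrist_force: [-0.2, -0.6, -3.7]
width: 0.0458
finger_force: 30.0
```

{"name": "move_arm", "arguments": {
  "steps": [0,0,0,0,0,-0.001,0,0,0,0,0,0,-0.002,0,0,0,0,0,0,-0.002,0,0,0,0,0,0,-0.002,0,0,0,0,0,0,-0.002,0.6,0,0,0,0,0,-0.002,0.6,0,0,0,0,0,-0.002,0.6,0,0,0,0,0,-0.002,0.6]
}}

```text
time: 27.6
tool_pos: [0.5549, -0.1222, 0.0689]
ee_rot: [3.141, 0.001, 1.975]
wrist_force: [-0.2, 0.2, 0.6]
width: 0.0563
finger_force: 0.0
```

{"name": "move_arm", "arguments": {
  "steps": [0,0,0,0,0,0.02,0.6,0,0,0,0,0,0.06,0.6,0,0,0,0,0,0.1,0.6,0,0,0,0,0,0.15,0.6,0,0,0,0,0,0.2,0.6,0,0,0,0,0,0.2,0,0,0,0,0,0,0.2,0,0,0,0,0,0,0.2,0,0,0,0,0,0,0.2,0,0,0,0,0,0,0.2,0]
}}

```text
time: 28.6
tool_pos: [0.5538, -0.1218, 0.266]
ee_rot: [-3.139, -0.003, 1.975]
wrist_force: [0.1, 0.2, -0.1]
width: 0.0198
finger_force: 0.0
```

```bash
python3 - <<'E'
from look import *
lid(); o=get_obs(); print(np.round(o["tool_pos"],4),np.round(o["ee_rot"],3)); M=cam("wrist"); im,d=snapshot("wrist"); save("w5",im); P=cloud("wrist",d,M).reshape(-1,3); z=P[:,2]; wx=(P[:,:2]-B)@xh; wy=(P[:,:2]-B)@yh
m=(z>.18)&(z<.195)&(wx>.05)&(d.ravel()>0)&(wx<.12)
print("dose",m.sum(),P[m].mean(0) if m.any() else "",cv2.minEnclosingCircle((P[m][:,:2]*1000).astype(np.float32)) if m.any() else "")
E
```

```text
lid 980 1.7185127324159897
[ 0.5539 -0.1218  0.2664] [-3.139e+00 -2.000e-03  1.975e+00]
dose 7 [ 0.61634193 -0.16011176  0.18121116] ((616.79345703125, -159.96426391601562), 1.754077434539795)
```

View pics/w5.png

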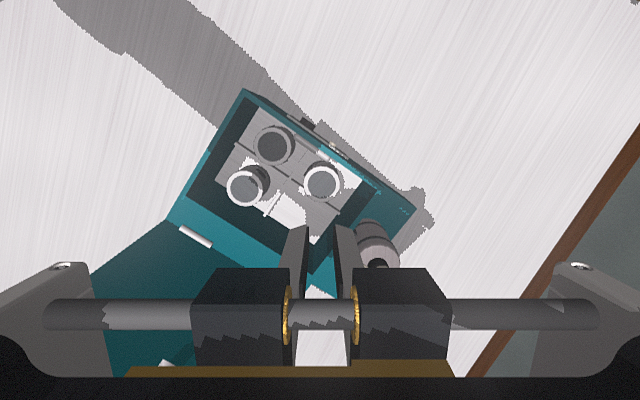

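All three sleeves are standing in their bays, at about (275,146), (322,182) and (247,184). The lid is at 1.72. Next I press the dosing head with closed fingers.

{"name": "move_arm", "arguments": {
  "steps": [0,0,0,0.04,-0.022,0,0,0,0,0,0.083,-0.0455,0,0,0,0,0,0.083,-0.0455,-0.03,0,0,0,0,0.083,-0.0455,-0.05,0,0,0,0,0.083,-0.0455,-0.05,0,0,0,0,0.083,-0.0455,-0.05,0,0,0,0,0.083,-0.0455,-0.05,0]
}}

```text
time: 29.4
tool_pos: [0.6378, -0.1675, 0.2205]
ee_rot: [3.139, 0.002, 1.975]
wrist_force: [-0.4, 0.0, -0.5]
width: 0.0004
finger_force: 0.0
```

{"name": "move_arm", "arguments": {
  "steps": [0,0,0,0,0,-0.008,0,0,0,0,0,0,-0.014,0,0,0,0,0,0,-0.018,0,0,0,0,0,0,-0.021,0,0,0,0,0,0,-0.021,0,0,0,0,0,0,-0.021,0,0,0,0,0,0,-0.021,0]
}}

```text
time: 30.1
tool_pos: [0.6376, -0.1675, 0.1992]
ee_rot: [3.14, 0.001, 1.975]
wrist_force: [-0.7, 1.0, 6.6]
width: 0.0001
finger_force: 2.9
```

{"name": "move_arm", "arguments": {
  "steps": [0,0,0,0,0,-0.002,0,0,0,0,0,0,-0.004,0,0,0,0,0,0,-0.004,0,0,0,0,0,0,-0.004,0,0,0,0,0,0,-0.004,0,0,0,0,0,0,-0.004,0]
}}

```text
time: 30.7
tool_pos: [0.6376, -0.1675, 0.1963]
ee_rot: [3.139, 0.002, 1.975]
wrist_force: [-1.5, 0.1, 7.9]
width: 0.0001
finger_force: 4.3
```

{"name": "move_arm", "arguments": {
  "steps": [0,0,0,0,0,-0.0015,0,0,0,0,0,0,-0.0015,0,0,0,0,0,0,-0.0015,0,0,0,0,0,0,-0.0015,0]
}}

```text
time: 31.1
tool_pos: [0.6376, -0.1675, 0.1962]
ee_rot: [3.138, 0.003, 1.975]
wrist_force: [-2.9, 0.6, 12.1]
width: 0.0007
finger_force: 6.0
```

{"name": "move_arm", "arguments": {
  "steps": [0,0,0,0,0,0.03,0,0,0,0,0,0,0.08,0,0,0,0,0,0,0.13,0,0,0,0,0,0,0.18,0,0,0,-0.05,0,0,0.209,0,0,0,-0.15,-0.037,-0.024,0.209,0,0,0,-0.25,-0.074,-0.048,0.209,0,0,0,-0.35,-0.111,-0.072,0.209,0,0,0,-0.45,-0.148,-0.095,0.209,0,0,0,-0.55,-0.185,-0.119,0.209,0,0,0,-0.615,-0.2214,-0.142,0.209,0,0,0,-0.615,-0.2214,-0.142,0.209,0]
}}

```text
time: 32.3
tool_pos: [0.4124, -0.3117, 0.4014]
ee_rot: [3.142, 0.002, 1.352]
wrist_force: [-0.4, 0.0, 0.3]
width: 0.0003
finger_force: 0.0
```

```bash
python3 - <<'E'
from look import *
lid(); o=get_obs(); print(np.round(o["tool_pos"],4),np.round(o["ee_rot"],3))
im,d=snapshot("top"); P=cloud("top",d).reshape(-1,3); z=P[:,2]; wx=(P[:,:2]-B)@xh; wy=(P[:,:2]-B)@yh
m=(z>.182)&(z<.195)&(abs(wx-.09)<.02)&(abs(wy)<.02); print("dose z",m.sum(),np.median(z[m]))
m=(z>.078)&(z<.092)&(wx>-.118)&(wx<.042)&(abs(wy)<.062)
for a,b in((-1,-1),(-1,1),(1,1)):
    k=m&((wx+.038)*a>0)&(wy*b>0); print("in",k.sum(),wx[k].mean(),wy[k].mean(),np.ptp(wx[k]),np.ptp(wy[k]))
s0=None
for th in (1.85,1.72,1.6,1.5,1.4,1.3,1.2,1.1,1.0,.9,.8,.7,.6,.5,.4,.3,.2,.1,0):
    c,s=np.cos(th),np.sin(th); y=150*c-8*s-100-8; zz=150*s+8*c+121+14
    w=B+xh*-.098+yh*y/1000; print(th,w.round(4),round(zz/1000,4))
E
```

```text
lid 1458 1.7183454362044168
[ 0.4143 -0.3106  0.4011] [3.141 0.    1.356]
dose z 82 0.18926378251878775
in 187 -0.07513579552307573 -0.02985471837297776 0.04360545848013856 0.04418864062636641
in 188 -0.07465886512606397 0.03321341807761097 0.04473762341229698 0.04443401613717274
in 188 -0.0005901430641966998 0.02890136903967289 0.046161095106980896 0.044144076054937725
1.85 [ 0.422  -0.2822] 0.277
1.72 [ 0.4259 -0.2638] 0.2821
1.6 [ 0.4296 -0.2463] 0.2847
1.5 [ 0.4327 -0.2317] 0.2852
1.4 [ 0.4359 -0.217 ] 0.2842
1.3 [ 0.4389 -0.2025] 0.2817
1.2 [ 0.4419 -0.1884] 0.2777
1.1 [ 0.4449 -0.1747] 0.2723
1.0 [ 0.4476 -0.1616] 0.2655
0.9 [ 0.4503 -0.1492] 0.2575
0.8 [ 0.4527 -0.1376] 0.2482
0.7 [ 0.455  -0.1271] 0.2378
0.6 [ 0.457  -0.1176] 0.2263
0.5 [ 0.4588 -0.1092] 0.2139
0.4 [ 0.4603 -0.1022] 0.2008
0.3 [ 0.4615 -0.0964] 0.187
0.2 [ 0.4624 -0.092 ] 0.1726
0.1 [ 0.4631 -0.0891] 0.1579
0 [ 0.4634 -0.0875] 0.143
```

The dosing head is back up, the sleeves are fine and the lid is at 1.72. Now I come down behind the lid and push it over.

{"name": "move_arm", "arguments": {
  "steps": [0,0,0,0,0,-0.05,0,0,0,0,0,0,-0.1,0,0,0,0,0,0,-0.125,0,0,0,0,0,0,-0.125,0,0,0,0,0.006,0.027,-0.125,0,0,0,0,0.01,0.046,-0.125,0,0,0,0,0.0134,0.063,-0.122,0,0,0,0,0.0165,0.078,-0.117,0,0,0,0,0.0197,0.0925,-0.116,0,0,0,0,0.0227,0.107,-0.118,0,0,0,0,0.0257,0.121,-0.122,0,0,0,0,0.0257,0.121,-0.122,0]
}}

```text
time: 33.6
tool_pos: [0.4421, -0.1861, 0.2785]
ee_rot: [-3.141, -0.002, 1.363]
wrist_force: [-0.0, -0.0, -0.1]
width: 0.0006
finger_force: 0.0
```

```bash
python3 - <<'E'
from look import *
o=get_obs(); print(np.round(o["tool_pos"],4),np.round(o["ee_rot"],3),np.round(o["wrist_force"],1)); lid()
E
```

```text
[ 0.4421 -0.1861  0.2785] [-3.141e+00 -2.000e-03  1.363e+00] [-0.  -0.  -0.1]
lid 252 1.1813709595978226
```

{"name": "move_arm", "arguments": {
  "steps": [0,0,0,0.003,0.0138,-0.0057,0,0,0,0,0.0057,0.027,-0.0125,0,0,0,0,0.0084,0.0393,-0.0205,0,0,0,0,0.0108,0.051,-0.03,0,0,0,0,0.013,0.0614,-0.04,0,0,0,0,0.015,0.071,-0.0517,0,0,0,0,0.017,0.0793,-0.064,0,0,0,0,0.0184,0.0863,-0.0772,0,0,0,0,0.0196,0.092,-0.091,0,0,0,0,0.0205,0.0965,-0.1054,0,0,0,0,0.0205,0.0965,-0.1054,0]
}}

```text
time: 34.75
tool_pos: [0.4609, -0.091, 0.1702]
ee_rot: [-3.136, -0.001, 1.361]
wrist_force: [0.1, 0.0, 0.4]
width: 0.0004
finger_force: 0.0
```

{"name": "move_arm", "arguments": {
  "steps": [0,0,0,0.0005,0.003,-0.0147,0,0,0,0,0.001,0.0045,-0.023,0,0,0,0,0.001,0.0045,-0.0297,0,0,0,0,0.001,0.0045,-0.0297,0,0,0,0,0.001,0.0045,-0.0297,0]
}}

```text
time: 35.25
tool_pos: [0.4653, -0.0883, 0.1465]
ee_rot: [3.134, 0.001, 1.359]
wrist_force: [-0.2, 0.0, -0.1]
width: 0.0004
finger_force: 0.0
```

{"name": "move_arm", "arguments": {
  "steps": [0,0,0,0,0,-0.002,0,0,0,0,0,0,-0.004,0,0,0,0,0,0,-0.004,0,0,0,0,0,0,-0.004,0,0,0,0,0,0,-0.004,0]
}}

```text
time: 35.75
tool_pos: [0.4641, -0.0879, 0.143]
ee_rot: [3.138, 0.001, 1.36]
wrist_force: [-4.1, 1.1, 16.5]
width: 0.0005
finger_force: 8.3
```

{"name": "move_arm", "arguments": {
  "steps": [0,0,0,0,0,-0.002,0,0,0,0,0,0,-0.004,0,0,0,0,0,0,-0.004,0,0,0,0,0,0,-0.004,0]
}}

```text
time: 36.15
tool_pos: [0.4642, -0.0879, 0.1428]
ee_rot: [3.136, 0.001, 1.36]
wrist_force: [-9.9, 2.9, 31.3]
width: 0.0004
finger_force: 15.6
```

Firm stop at the closed height. Retreat and check.

{"name": "move_arm", "arguments": {
  "steps": [0,0,0,0,0,0.03,0,0,0,0,0,0,0.08,0,0,0,0,0,0,0.13,0,0,0,0,0,0,0.18,0,0,0,0,-0.04,0.02,0.2,0,0,0,0,-0.06,0.06,0.2,0,0,0,0,-0.08,0.1,0.2,0,0,0,0,-0.08,0.14,0.2,0,0,0,0,-0.08,0.18,0.2,0,0,0,0,-0.08,0.18,0.2,0,0,0,0,-0.08,0.18,0.2,0,0,0,0,-0.08,0.18,0.2,0]
}}

```text
time: 37.35
tool_pos: [0.3834, 0.0916, 0.3348]
ee_rot: [-3.14, 0.001, 1.358]
wrist_force: [-1.1, -0.3, 1.1]
width: 0.0003
finger_force: 0.0
```

```bash
python3 - <<'E'
from look import *
for n in("top","scene"):
    im,d=snapshot(n); P=cloud(n,d).reshape(-1,3); z=P[:,2]; wx=(P[:,:2]-B)@xh; wy=(P[:,:2]-B)@yh; ok=(d.ravel()>0)
    m=ok&(wx>-.125)&(wx<-.07)&(wy>-.095)&(wy<.068)&(z>.1)&(z<.16); a=np.polyfit(wy[m]+.1,z[m],1); print(n,m.sum(),"lid slope",a)
    m=ok&(abs(wx+.038)<.015)&(abs(wy-.059)<.006)&(z>.14); print("bar z",m.sum(),np.median(z[m]),z[m].max())
    save(n+"9",cv2.resize(im[120:320,180:480],(600,400)))
o=get_obs();print(o["tool_pos"],o["wrist_force"])
E
```

```text
top 1125 lid slope [0.00218504 0.12894763]
bar z 45 0.16255840950198086 0.16632441675987023
scene 368 lid slope [-0.00569692  0.129864  ]
bar z 27 0.16118975315010298 0.16576894616563953
[0.38347269 0.09131782 0.33521782] [-0.54620962  0.14992248 -0.20446874]
```

View pics/scene9.png

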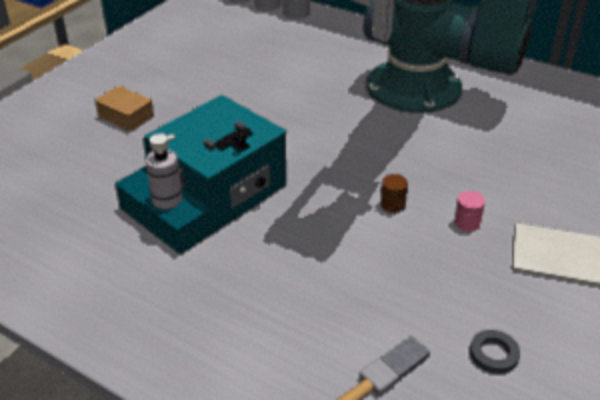

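The lid is flat and shut (slope about 0) with the paddle down. The dosing head is up, the bench is clear of steel sleeves and the bystanders are in place.

```bash
python3 -c "
from bench import *
print(close_job())"
```

```text
the job is handed in; nothing more can be done
None
```

The job is handed in with no verdict returned: all three steel sleeves are standing in the washer, the dosing head was pressed fully down and came back up, and the lid is shut flat with the paddle down; I did not test the latch by pulling on it.

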